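Prop up the logbook rest on its over-centre leg

ROBOT

A 7-joint arm with a two-finger parallel gripper is mounted at the origin on a cart in front of the work surface, level with it; the furniture and walls round the work are solid. World frame = base frame: x ahead of the robot, y to its left, z up, the work surface at z = 0. Lengths are in m, angles in rad, forces in N, time in s.
With the tool pointing down it reaches from about 0.4 to 0.85 m from the base axis. Payload 4.5 kg.
Tool frame: the origin (TCP) lies between the finger pads; the fingertips stand 19 mm ahead of it and the grasp point (between the pads) is the TCP (tip_reach is the distance from the TCP to the fingertips, in m); z points along the fingers, x is the direction in which the jaws open and shut, and the axes are right-handed (so a half turn about z gives the same grasp; the last joint's range is limited). The gripper opens to 88 mm and grips with 3 to 60 N. Pads are 18 mm wide; open, the fingers measure 123 mm over their backs; the gripper's body (75 mm by 187 mm) begins 45 mm behind the grasp point.
Start: joints at [-1.146, 0.689, -0.195, 1.565, 0.157, 0.902, -0.215], TCP at [0.238, 0.578, 0.223] pointing down, gripper open.
Joint ranges: [-3.01, 3.01], [-0.46, 2.08], [-1.47, 1.51], [0.13, 2.56], [-1, 4.14], [0.04, 2.09], [-2.66, 2.66]. Speed limits (rad/s): [2.57, 2.57, 3.14, 3.14, 3.14, 3.14, 3.14].

INTERFACE

Orientations are given as a unit quaternion [w, x, y, z].
In Python, from station import state, grab_frame, camera_info, hand_in, tip_reach gives the robot as it stands. The module is installed in compiled form; this text tells all that it offers.
- The arm moves only by the shell command python3 -m jog 'ROWS' [OPENING] [FORCE]. ROWS is JSON, a list of rows, each an object of numbers: "x", "y", "z": the shift along the tool's x, y, z in m; "ax", "ay", "az": the turn, a rotation vector about the tool's x, y, z in rad. A call has 1 to 20 rows; each row shifts and turns the commanded pose from where the row before left it, along the tool's axes as they then stand; what a row does not reach is not made up. A row lasts 1/10 s, in which the tool goes at most 50 mm and 8.59 degrees, less where a joint would pass 70% of its speed; a pose out of reach is approached as far as the arm can. A call is refused whole if a number of a shift passes 0.05 or a number of a turn 0.15, either way. A call with a gripper value outside its range is refused whole. OPENING is the closure in counts, from 0 (fully open) to 255 (shut), set as the call begins (- or left out, the last holds). The fingers move at their own pace and stop on an object; FORCE is the grip in N (left out, the last holds). Time passes only in rows, so rows that do not move let the fingers close. It gives the time, the measured TCP pose, the force and the opening at its end, in the units of the state.
- state(): the state, without advancing time (a new reading comes with each control period).
- grab_frame(name): name is "scene" or "side" or "wrist"; returns the picture (384x512x3 uint8, red, green, blue); there is no depth.
- camera_info(name): a dict with "K" (3x3 intrinsics, pixels), "R" (3x3) and "t" (3): a world point X has camera coordinates R X + t; the wrist camera has in their place "tool_from_camera" (4x4, takes a point from camera to tool coordinates, whose origin is the TCP and whose axes are the tool frame's). Camera axes: x right, y down, z forward; pixel columns grow to the right and rows downward; lengths in m; the calibration is good to about 2 mm. The wrist camera is an equidistant fisheye: a pixel r from the principal point sees the ray r / f radians off the axis. A picture is of the moment at which its call begins: read the wrist's pose just before it. camera_info takes no time and is no camera call.
- hand_in(): hands the job in, once; it reports no verdict.
The state is a dict: "time": time; "joint_positions": joint angles; "dq": joint speeds; "joint_torque": joint torques, N m; "tool_pos": TCP position; "tool_rot": TCP orientation; "wrist_force": force on the tool from outside, world axes, zero at the start; "wrist_torque": the same for the moment, N m; "grip_width": finger opening in m.
Only numpy, scipy, OpenCV 4.12 (cv2) and the standard library are available. Lean on these libraries where they do the work, as an engineer would, in place of code of your own. Each camera call takes 0.05 s, during which the arm holds its last target.

TASK

Prop up the tilting bench rest that carries the red logbook, so that it faces the operator: swing its yellow-handled prop leg up and over, away from you, past dead centre until it locks against its stop and the tray stands tilted on it by itself with the logbook still lying on it. Leave the other, identical rest, which carries the two test specimens, folded flat.

Things in the scene. Friction and masses are not known exactly. Their poses are not given: they have to be found in the camera images.
- grip_a (a point): middle of the logbook rest's yellow handle bar, a level cylinder 15 mm thick, 40 mm long, along y of pivot_a, on a 10 mm steel lever at its +y end, 20 mm off; the tray's edge is 42 mm off in +y. It swings on a 110 mm circle about pivot_a: folded 78 mm before it (-x) and 78 mm above (103 mm over the worktop), half-way straight above it, locked 78 mm beyond (+x) and 78 mm above.
- pivot_a (a point): centre of the handle bar's circle, on the leg's shaft axis of the logbook rest, 25 mm above the worktop; fixed to the rest's base (185 x 130 mm, fastened down). Axes are those of the rest: y along the shaft, z up, x level, the way the handle is swung (away from the robot). The rests stand turned by up to 29 degrees.
- leg_a (a joint): angle of the logbook rest's prop leg, rad: 0 folded flat, 1.57 upright and locked on its stop. From about 0.2 it lifts the tray against load and spring, up to about 7 N at the handle. Let go before dead centre (about 1.2) it falls back to 0; past it the tray's load drives it by itself to the stop and holds it.
- rest_a (a point): centre of the top of the logbook rest's tray (aluminium, 166 mm along x by 120 mm along y, hinged at the edge nearest the robot, where it has a 10 mm lip); z axis square to the tray. Flat: 48 mm above the worktop. Propped: tilted about 0.34 rad toward the robot, far edge about 100 mm above the worktop.
- book_mid (a point): centre of the red logbook, 148 x 108 x 12 mm, lying loose on the tray of the logbook rest, its z axis up from the cover; this point is 5 mm above its underside.
- leg_b (a joint): angle of the prop leg of the other rest, which is identical but carries a black and a white flat test specimen (150 x 20 x 4 mm); 0 = folded flat, as it is to stay. The two rests stand side by side, about 0.3 m apart, either one on the left.

How it is judged:
By the outcome, as a careful person would: the job done as asked, in the order asked, and still so for the second after the job is handed in, with the robot touching nothing.
It also fails if it takes over 32 s, if anything falls off the work surface, if the arm or the gripper's body presses on something with over 40 N, if the wrist force passes 120 N, or if a joint passes its speed limit or range.

## Working session

There is one attempt and no reset: what is moved stays moved. The work goes in short steps, Python scripts to look and compute and a shell command to move; the robot and the scene stay as the last step left them, time stands still between calls to the robot, and variables do not carry over. Pictures are saved under pics/ and viewed, and the job is handed in when it is done.

```bash
mkdir -p pics; ls
python3 - <<'E'
from station import *
import cv2
s=state()
print({k:s[k] for k in('time','tool_pos','tool_rot','grip_width','joint_positions','wrist_force')})
for n in('scene','side','wrist'):
    cv2.imwrite(f'pics/{n}0.png',cv2.cvtColor(grab_frame(n),cv2.COLOR_RGB2BGR))
    print(n,camera_info(n))
E
```

```text
pics
{'time': 0.0, 'tool_pos': array([0.23789073, 0.57725422, 0.22213162]), 'tool_rot': array([ 5.43387676e-04,  8.30937444e-01,  5.56365123e-01, -7.19593699e-04]), 'grip_width': 0.0880353695131146, 'joint_positions': array([-1.14615061,  0.68996409, -0.19453586,  1.5663118 ,  0.15727765,
        0.90251043, -0.21512365]), 'wrist_force': array([ 0.01888304, -0.34084344, -0.07420107])}
scene {'K': array([[471.41402655,   0.        , 251.48891515],
       [  0.        , 471.41402655, 191.77125896],
       [  0.        ,   0.        ,   1.        ]]), 'R': array([[ 0.7430668 , -0.66921592,  0.00133725],
       [-0.45385281, -0.50540391, -0.73388318],
       [ 0.49180216,  0.54471731, -0.67927439]]), 't': array([-0.34825751,  0.34162847,  1.00453457])}
side {'K': array([[464.52718955,   0.        , 252.5727557 ],
       [  0.        , 464.52718955, 190.90792775],
       [  0.        ,   0.        ,   1.        ]]), 'R': array([[ 0.92371712, -0.38227437,  0.02475864],
       [-0.11306086, -0.3338081 , -0.9358362 ],
       [ 0.36601083,  0.86164869, -0.35156452]]), 't': array([-0.43973198,  0.15878426,  0.80756433])}
wrist {'K': array([[297.31863964,   0.        , 256.62113809],
       [  0.        , 297.31863964, 189.29523981],
       [  0.        ,   0.        ,   1.        ]]), 'tool_from_camera': array([[ 9.99999620e-01, -1.62644393e-04, -8.56735818e-04,
         4.49970362e-04],
       [ 4.06784672e-04,  9.56015596e-01,  2.93315554e-01,
        -7.58707501e-02],
       [ 7.71346673e-04, -2.93315791e-01,  9.56015299e-01,
        -1.61907076e-01],
       [ 0.00000000e+00,  0.00000000e+00,  0.00000000e+00,
         1.00000000e+00]])}
```

View pics/scene0.png

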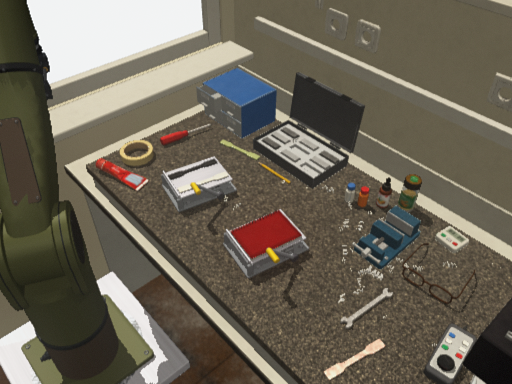

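View pics/side0.png

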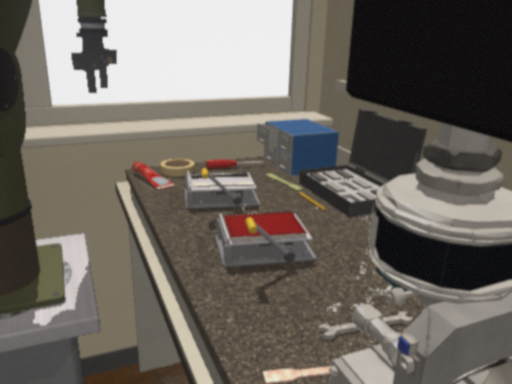

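View pics/wrist0.png

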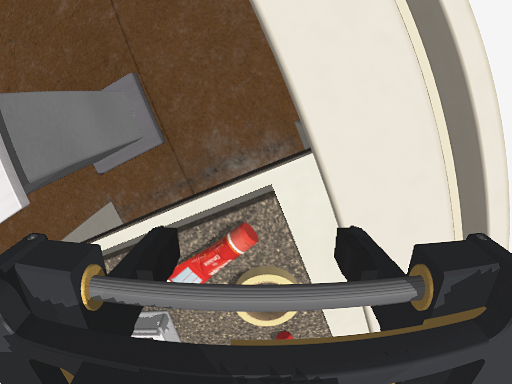

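Logbook rest is at about scene (265,240), with its handle at scene (272,255) and side (251,226). The specimen rest is up-left at scene (198,185). Next I triangulate the handle and the tray corners.

```bash
cat > h.py <<'E'
import numpy as np,cv2
from station import *
from scipy.spatial.transform import Rotation as Ro
def ray(n,uv):
    c=camera_info(n);d=np.linalg.inv(c['K'])@np.array([uv[0],uv[1],1.]);d=c['R'].T@d
    return -c['R'].T@c['t'],d/np.linalg.norm(d)
def plane(n,uv,z):
    o,d=ray(n,uv);return o+d*(z-o[2])/d[2]
def tri(a,b):
    (o1,d1),(o2,d2)=ray('scene',a),ray('side',b)
    s=np.linalg.lstsq(np.c_[d1,-d2],o2-o1,rcond=None)[0]
    p,q=o1+s[0]*d1,o2+s[1]*d2
    return (p+q)/2,np.linalg.norm(p-q)
def proj(n,X):
    c=camera_info(n);v=c['K']@(c['R']@np.array(X)+c['t']);return v[:2]/v[2]
def bl(img,lo,hi,mn=15):
    m=cv2.inRange(cv2.cvtColor(img,cv2.COLOR_RGB2HSV),lo,hi)
    cs=[c for c in cv2.findContours(m,cv2.RETR_EXTERNAL,cv2.CHAIN_APPROX_NONE)[0] if cv2.contourArea(c)>mn]
    return cs
E
python3 - <<'E'
from h import *
im={n:cv2.cvtColor(cv2.imread(f'pics/{n}0.png'),cv2.COLOR_BGR2RGB) for n in('scene','side')}
H={}
for n in im:
    for c in bl(im[n],(22,150,120),(32,255,255)): print(n,'yel',cv2.minAreaRect(c),cv2.contourArea(c))
    for c in bl(im[n],(170,120,60),(180,255,255),100)+bl(im[n],(0,150,60),(5,255,255),100):
        print(n,'red',cv2.minAreaRect(c),cv2.approxPolyDP(c,4,True)[:,0].tolist())
a=cv2.resize(im['scene'][150:310,150:350],None,fx=4,fy=4,interpolation=cv2.INTER_CUBIC)[:600]
b=cv2.resize(im['side'][160:310,170:340],None,fx=4,fy=4,interpolation=cv2.INTER_CUBIC)
cv2.imwrite('pics/a1.png',a[...,::-1]);cv2.imwrite('pics/b1.png',b[...,::-1])
E
```

```text
scene yel ((272.2073059082031, 254.6341552734375), (15.617377281188965, 6.090776443481445), 51.34019470214844) 78.5
scene yel ((195.11537170410156, 187.42308044433594), (11.926054000854492, 4.714951515197754), 56.30992889404297) 43.5
scene red ((265.5566711425781, 233.1204071044922), (33.15894317626953, 61.58089828491211), 64.79888153076172) [[300, 234], [278, 211], [231, 232], [251, 257]]
scene red ((117.84296417236328, 171.58229064941406), (47.669395446777344, 12.730422019958496), 30.73548698425293) [[97, 160], [96, 166], [104, 160], [103, 169], [137, 186], [124, 179], [131, 172]]
scene red ((173.84999084472656, 136.54998779296875), (7.905693531036377, 27.828041076660156), 71.56504821777344) [[187, 132], [160, 139], [164, 144]]
side yel ((251.00001525878906, 225.00001525878906), (13.416406631469727, 6.260990142822266), 63.43495178222656) 64.0
side yel ((204.5, 172.0), (8.0, 5.0), 90.0) 36.5
side red ((263.95684814453125, 223.7453155517578), (20.880224227905273, 77.13131713867188), 86.72950744628906) [[303, 231], [289, 212], [225, 217], [231, 235], [251, 234], [243, 221], [247, 215], [269, 233]]
side red ((148.7770538330078, 173.6431121826172), (27.5430965423584, 10.751660346984863), 43.2642936706543) [[139, 164], [136, 169], [156, 186], [150, 178], [157, 174]]
side red ((221.0, 163.5), (7.0, 28.0), 90.0) [[207, 162], [208, 167], [235, 164]]
```

View pics/a1.png

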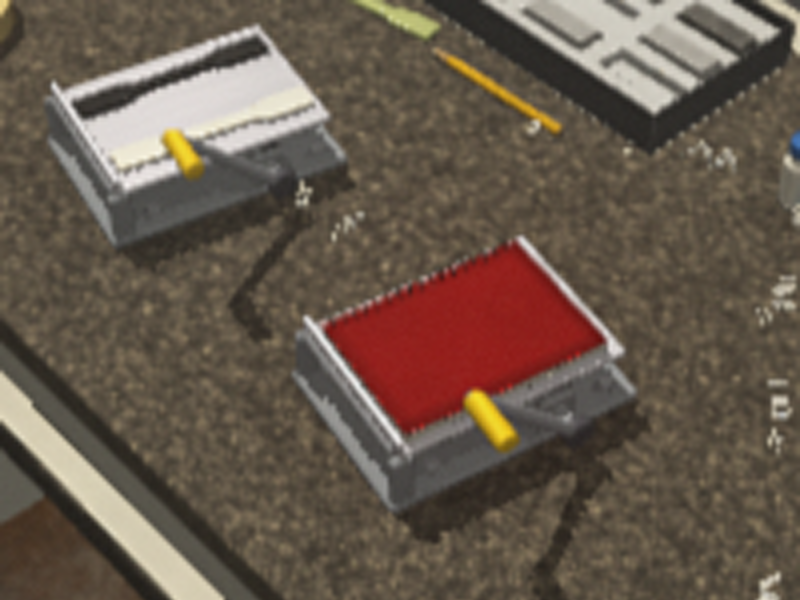

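View pics/b1.png

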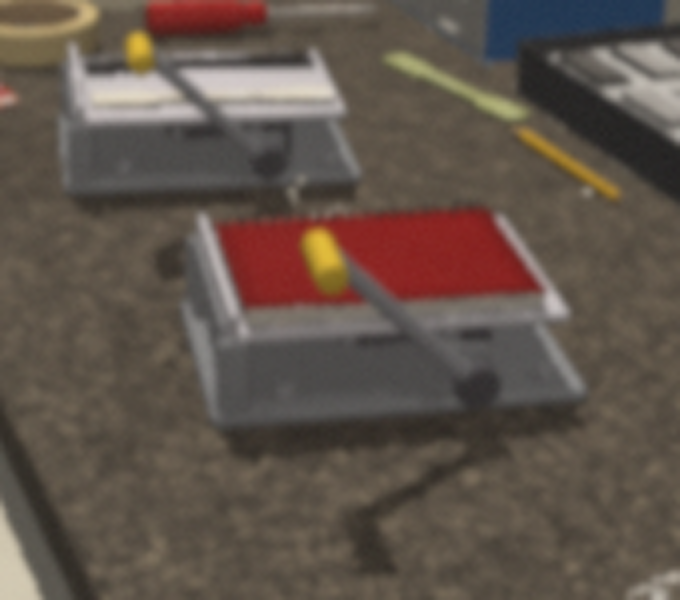

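The crops show the logbook rest's handle bar outboard of its right (-y) edge. The red book's corners are clear in the scene view, at (231,232), (278,211), (300,234) and (251,257).

Run:
```python
from h import *
g,e=tri((272.2,254.6),(251.0,225.0));print('grip',g,e)
im=cv2.cvtColor(cv2.imread('pics/scene0.png'),cv2.COLOR_BGR2RGB)
im2=cv2.cvtColor(cv2.imread('pics/side0.png'),cv2.COLOR_BGR2RGB)
print('B grip',tri((195.1,187.4),(204.5,172.0)))
Q=[plane('scene',u,.060) for u in[(231,232),(278,211),(300,234),(251,257)]]
Q=np.array(Q);print(Q.round(4))
for i in range(4):
    d=Q[(i+1)%4]-Q[i];print(np.linalg.norm(d),np.degrees(np.arctan2(d[1],d[0])))
print('center',Q.mean(0))
# handle bar axis: pca of mask, cast at z .1105
for n,I in(('scene',im),('side',im2)):
    for c in bl(I,(22,150,120),(32,255,255)):
        r=cv2.minAreaRect(c);b=cv2.boxPoints(r)
        e=sorted([(np.linalg.norm(b[i]-b[(i+1)%4]),i) for i in range(2)])
        i=e[0][1];m1=(b[i]+b[(i+1)%4])/2;m2=(b[(i+2)%4]+b[(i+3)%4])/2
        p,q=plane(n,m1,.105),plane(n,m2,.105);d=p-q
        print(n,p.round(3),q.round(3),np.linalg.norm(d),np.degrees(np.arctan2(d[1],d[0]))%180-90)
# pivot: shaft boss ends: scene crop (575,425)/4+(150,150) ; side (478,383)/4+(170,160)
print('boss',tri((150+572/4,150+428/4),(170+478/4,160+383/4)))
for n in('scene','side'):
  A=[(305,318),(405,450),(620,350),(518,238)]if n=='scene' else[(203,214),(240,332),(565,312),(497,210)]
  o=(150,150)if n=='scene' else(170,160)
  P=np.array([plane(n,(o[0]+u/4,o[1]+v/4),.048) for u,v in A])
  print(P.round(3))
  for i in range(4):
    d=P[(i+1)%4]-P[i];print(np.linalg.norm(d),np.degrees(np.arctan2(d[1],d[0])))
```

```text
grip [ 0.41740422 -0.12738989  0.10063051] 0.000494096919527159
B grip (array([0.42220074, 0.16806921, 0.10489483]), np.float64(0.0014679465837099768))
[[ 0.4152  0.0172  0.06  ]
 [ 0.5543 -0.0083  0.06  ]
 [ 0.5385 -0.1026  0.06  ]
 [ 0.3989 -0.0756  0.06  ]]
0.14141980617553024 -10.402272853926748
0.09560379382570638 -99.48047662597205
0.14224688401026944 169.06309031831773
0.09426683825103621 80.03362337383153
center [ 0.4767229  -0.04235767  0.06      ]
scene [ 0.419 -0.11   0.105] [ 0.41  -0.15   0.105] 0.041186280712164576 -11.470832114300109
scene [0.427 0.189 0.105] [0.416 0.147 0.105] 0.04372044376549275 -13.797746276506686
side [ 0.419 -0.111  0.105] [ 0.41  -0.16   0.105] 0.050073328622389265 -10.301519772343866
side [0.432 0.197 0.105] [0.415 0.141 0.105] 0.05869464419873689 -16.951791173373067
boss (array([ 0.49944156, -0.12140507,  0.02092131]), np.float64(0.002887676886375708))
[[ 0.419  0.04   0.048]
 [ 0.395 -0.081  0.048]
 [ 0.548 -0.112  0.048]
 [ 0.57   0.001  0.048]]
0.1239315021789601 -101.09457424032172
0.1562373842507124 -11.448412578297438
0.11559329450982057 78.9868283277895
0.1563472074574799 165.4941191192644
[[ 0.423  0.053  0.048]
 [ 0.395 -0.083  0.048]
 [ 0.549 -0.116  0.048]
 [ 0.575  0.006  0.048]]
0.13907119597758022 -101.72526575999345
0.1572991696529965 -12.0270335058339
0.12462934201382207 77.85721251959457
0.1589407422371782 162.76030815803668
```

Measured: yaw about -11°, grip_a at (0.417,-0.130,0.103). The checks agree: height 103 mm, tray edge 42 mm off, bar 41 mm long, boss 78 mm beyond the bar. Now I swing the arm round on an arc, keeping the jaw axis about radial.

```bash
python3 -m jog '[{"x":-0.01,"y":0.045,"az":0.075},{"x":-0.01,"y":0.045,"az":0.075},{"x":-0.01,"y":0.045,"az":0.075},{"x":-0.01,"y":0.045,"az":0.075},{"x":-0.01,"y":0.045,"az":0.075},{"x":-0.01,"y":0.045,"az":0.075},{"x":-0.01,"y":0.045,"az":0.075},{"x":-0.01,"y":0.045,"az":0.075},{"x":-0.01,"y":0.045,"az":0.075}]' 0 20
```

```text
validation failed for argument at $[0]...
```

```bash
python3 -m jog '[{"x":-0.01,"y":0.045,"z":0,"ax":0,"ay":0,"az":0.075},{"x":-0.01,"y":0.045,"z":0,"ax":0,"ay":0,"az":0.075},{"x":-0.01,"y":0.045,"z":0,"ax":0,"ay":0,"az":0.075},{"x":-0.01,"y":0.045,"z":0,"ax":0,"ay":0,"az":0.075},{"x":-0.01,"y":0.045,"z":0,"ax":0,"ay":0,"az":0.075},{"x":-0.01,"y":0.045,"z":0,"ax":0,"ay":0,"az":0.075},{"x":-0.01,"y":0.045,"z":0,"ax":0,"ay":0,"az":0.075},{"x":-0.01,"y":0.045,"z":0,"ax":0,"ay":0,"az":0.075},{"x":-0.01,"y":0.045,"z":0,"ax":0,"ay":0,"az":0.075}]' 0 20
```

```text
time: 1.05
tool_pos: [0.489, 0.2549, 0.2228]
tool_rot: [-0.0, 0.969, 0.248, 0.0]
wrist_force: [0.4, 0.6, -0.6]
grip_width: 0.0879
```

```bash
python3 -m jog '[{"x":-0.01,"y":0.042,"z":0,"ax":0,"ay":0,"az":0.077},{"x":-0.01,"y":0.042,"z":0,"ax":0,"ay":0,"az":0.077},{"x":-0.01,"y":0.042,"z":0,"ax":0,"ay":0,"az":0.077},{"x":-0.01,"y":0.042,"z":0,"ax":0,"ay":0,"az":0.077},{"x":-0.01,"y":0.042,"z":0,"ax":0,"ay":0,"az":0.077},{"x":-0.01,"y":0.042,"z":0,"ax":0,"ay":0,"az":0.077},{"x":-0.01,"y":0.042,"z":0,"ax":0,"ay":0,"az":0.077},{"x":-0.01,"y":0.042,"z":0,"ax":0,"ay":0,"az":0.077},{"x":-0.01,"y":0.042,"z":0,"ax":0,"ay":0,"az":0.077},{"x":0,"y":0,"z":0,"ax":0,"ay":0,"az":0}]'
python3 - <<'E'
from h import *
s=state();R=Ro.from_quat(s['tool_rot'],scalar_first=True).as_matrix()
print(s['time'],s['tool_pos'],s['joint_positions'].round(2))
print('x az',np.degrees(np.arctan2(R[1,0],R[0,0])), R[:,2].round(3))
im=grab_frame('wrist');cv2.imwrite('pics/w1.png',im[...,::-1])
c=camera_info('wrist');K=c['K'];T=c['tool_from_camera'];f=K[0,0]
for ct in bl(im,(22,150,120),(32,255,255),40):
    r=cv2.minAreaRect(ct)
    if r[0][1]>330: pass
    def P(uv,z):
        d=np.array([uv[0]-K[0,2],uv[1]-K[1,2]]);q=np.linalg.norm(d);a=q/f
        v=np.r_[d/q*np.sin(a),np.cos(a)]
        v=R@(T[:3,:3]@v);o=s['tool_pos']+R@T[:3,3]
        return o+v*(z-o[2])/v[2]
    b=cv2.boxPoints(r);L=[np.linalg.norm(b[i]-b[(i+1)%4]) for i in range(2)];i=int(L[1]<L[0])
    p=P((b[i]+b[(i+1)%4])/2,.105);q=P((b[(i+2)%4]+b[(i+3)%4])/2,.105);d=p-q
    g=P(r[0],.105)
    print(r,'mid',g,'len',np.linalg.norm(d),'yaw',np.degrees(np.arctan2(d[1],d[0]))%180-90)
    print('in tool from TCP',R.T@(g-s['tool_pos']))
E
```

```text
time: 2.05
tool_pos: [0.4712, -0.1309, 0.223]
tool_rot: [0.002, 0.995, -0.1, -0.001]
wrist_force: [-0.8, 0.0, -0.2]
grip_width: 0.0879
2.05 [ 0.47116949 -0.13089574  0.22296328] [ 0.1   0.52  0.11  1.97 -0.08  0.66  0.06]
x az -11.476887002476884 [-0.002 -0.004 -1.   ]
((202.213623046875, 188.84735107421875), (38.59797286987305, 14.070027351379395), 86.05481719970703) mid [ 0.41598638 -0.12969012  0.105     ] len 0.040215647556928816 yaw -10.78865938266307
in tool from TCP [-0.05415967  0.00930923  0.11807639]
```

View pics/w1.png

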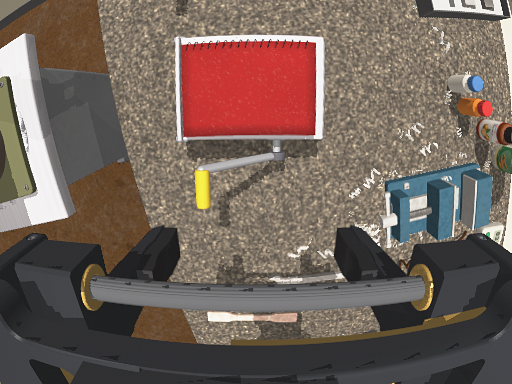

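The wrist view confirms the bar at (202,189) → (0.416,-0.130), yaw -10.8°, length 40 mm. I move above it, 4 mm outboard of the bar's middle for clearance to the tray, then go down.

```bash
python3 -m jog '[{"x":-0.027,"y":0.0065,"z":0,"ax":0,"ay":0,"az":0},{"x":-0.027,"y":0.0065,"z":0,"ax":0,"ay":0,"az":0},{"x":0,"y":0,"z":0.03,"ax":0,"ay":0,"az":0},{"x":0,"y":0,"z":0.03,"ax":0,"ay":0,"az":0},{"x":0,"y":0,"z":0.03,"ax":0,"ay":0,"az":0},{"x":0,"y":0,"z":0.03,"ax":0,"ay":0,"az":0},{"x":0,"y":0,"z":0,"ax":0,"ay":0,"az":0},{"x":0,"y":0,"z":0,"ax":0,"ay":0,"az":0}]'
python3 - <<'E'
from h import *
s=state();R=Ro.from_quat(s['tool_rot'],scalar_first=True).as_matrix()
print(R.T@(np.array([.416,-.130,.103])-s['tool_pos']),s['wrist_force'])
im=grab_frame('scene');cv2.imwrite('pics/s2.png',cv2.resize(im[150:310,180:380],None,fx=4,fy=3.7)[...,::-1])
E
```

```text
time: 2.9
tool_pos: [0.4189, -0.1257, 0.103]
tool_rot: [-0.0, 0.996, -0.093, -0.0]
wrist_force: [-0.5, 0.8, 0.4]
grip_width: 0.0883
[-2.02209114e-03  4.73000872e-03 -3.12035951e-05] [-0.54350634  0.78841844  0.39396784]
```

View pics/s2.png

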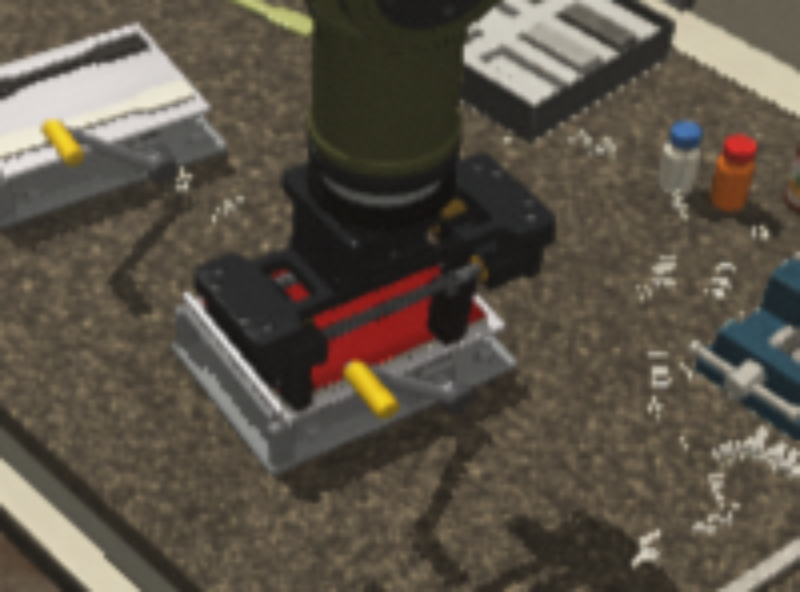

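The fingers look inboard of the bar in this view, so I check that against the projection and the wrist camera before closing.

Run:
```python
from h import *
s=state();R=Ro.from_quat(s['tool_rot'],scalar_first=True).as_matrix();p=s['tool_pos']
def cr(u): return ((u-[180,150])*[4,3.7]).round()
print('tcp',cr(proj('scene',p)),'near tip',cr(proj('scene',p+R@[-.052,0,.019])),'far tip',cr(proj('scene',p+R@[.052,0,.019])))
print('bar',cr(proj('scene',[.416,-.13,.103])))
im=grab_frame('side');cv2.imwrite('pics/d2.png',cv2.resize(im[100:290,150:350],None,fx=4,fy=3.1)[...,::-1])
im=grab_frame('wrist');cv2.imwrite('pics/w2.png',im[...,::-1])
```

```text
tcp [370. 381.] near tip [292. 435.] far tip [444. 367.]
bar [371. 388.]
```

View pics/d2.png

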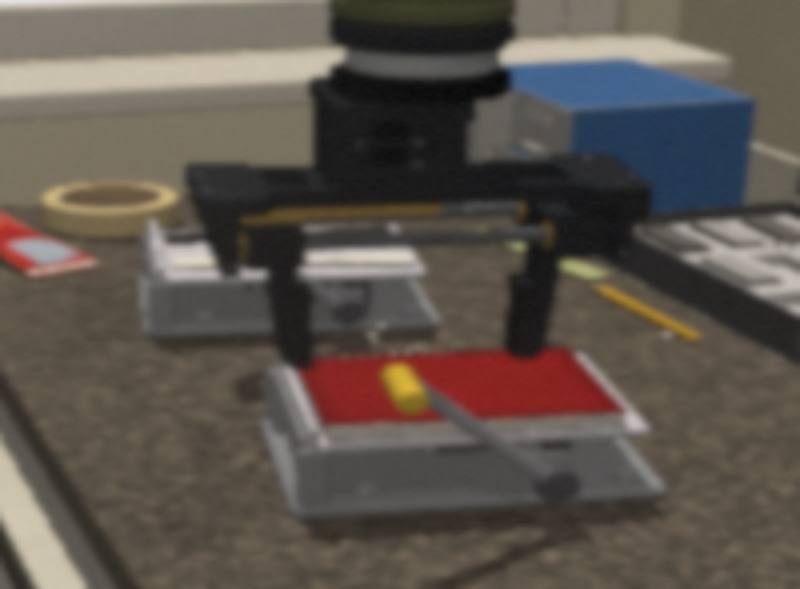

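View pics/w2.png

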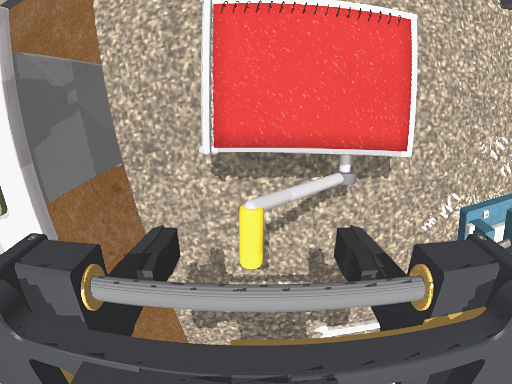

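Run:
```python
from h import *
try: print('tip',tip_reach())
except TypeError: print('tip',tip_reach)
s=state();R=Ro.from_quat(s['tool_rot'],scalar_first=True).as_matrix();p=s['tool_pos']
print(s['time'],p,s['grip_width'])
a=lambda u,v:(180+u/4,150+v/3.7)
b=lambda u,v:(150+u/4,100+v*190/589)
for A,B in(((295,403),(300,365)),((443,338),(525,353))):
    X,e=tri(a(*A),b(*B));print(X,e,R.T@(X-p))
a=cv2.resize(grab_frame('scene')[200:280,210:320],None,fx=7,fy=7,interpolation=cv2.INTER_CUBIC)
cv2.imwrite('pics/s3.png',a[...,::-1])
```

```text
tip 0.019
3.05 [ 0.4197357  -0.12661054  0.10419571] 0.08796542507149002
[ 0.37084891 -0.11795848  0.11659152] 0.003750172523579086 [-0.04960921  0.00060398 -0.01252974]
[ 0.4684362  -0.13735094  0.11763441] 0.004885706699494647 [ 0.04988487  0.00147787 -0.01330449]
```

View pics/s3.png

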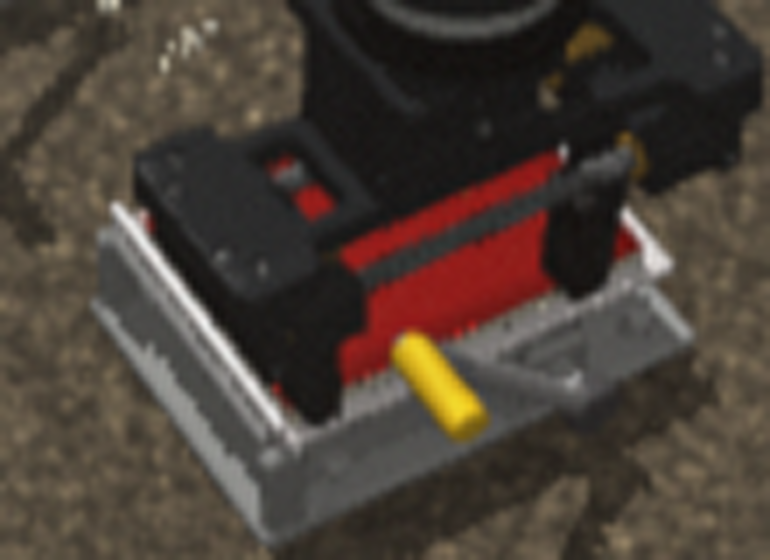

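The visible fingertips triangulate about 13 mm behind the TCP, not 19 mm ahead of it; laterally they are right. A gentle closing test will show whether the pads hold the bar, since they should stop at 15 mm.

```bash
python3 -m jog '[{"x":-0.004,"y":0.004,"z":0,"ax":0,"ay":0,"az":0},{"x":0,"y":0.004,"z":0,"ax":0,"ay":0,"az":0},{"x":0,"y":0,"z":0,"ax":0,"ay":0,"az":0},{"x":0,"y":0,"z":0,"ax":0,"ay":0,"az":0}]'
python3 -m jog '[{"x":0,"y":0,"z":0,"ax":0,"ay":0,"az":0},{"x":0,"y":0,"z":0,"ax":0,"ay":0,"az":0},{"x":0,"y":0,"z":0,"ax":0,"ay":0,"az":0},{"x":0,"y":0,"z":0,"ax":0,"ay":0,"az":0},{"x":0,"y":0,"z":0,"ax":0,"ay":0,"az":0},{"x":0,"y":0,"z":0,"ax":0,"ay":0,"az":0},{"x":0,"y":0,"z":0,"ax":0,"ay":0,"az":0},{"x":0,"y":0,"z":0,"ax":0,"ay":0,"az":0}]' 225 10
python3 - <<'E'
from h import *
a=cv2.resize(grab_frame('scene')[200:280,210:320],None,fx=7,fy=7,interpolation=cv2.INTER_CUBIC)
cv2.imwrite('pics/s4.png',a[...,::-1])
cv2.imwrite('pics/w4.png',grab_frame('wrist')[...,::-1])
E
```

```text
time: 3.5
tool_pos: [0.4133, -0.1342, 0.1031]
tool_rot: [0.0, 0.996, -0.094, 0.0]
wrist_force: [-0.3, -0.3, -0.2]
grip_width: 0.0882
time: 4.3
tool_pos: [0.4132, -0.1338, 0.1029]
tool_rot: [-0.0, 0.996, -0.094, -0.0]
wrist_force: [-1.0, 1.3, 0.6]
grip_width: 0.026
```

View pics/s4.png

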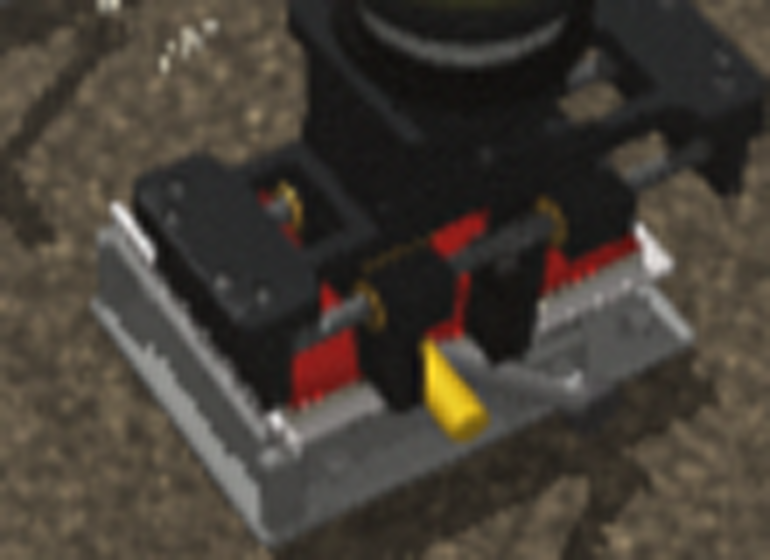

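View pics/w4.png

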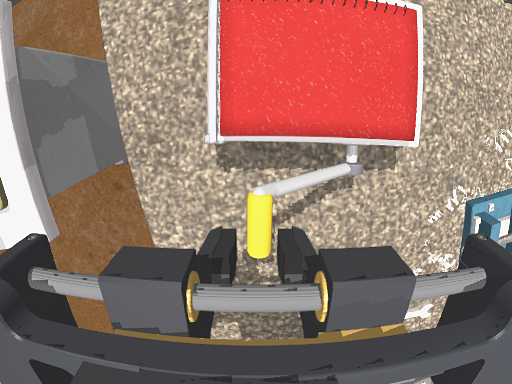

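```bash
python3 -m jog '[{"x":0,"y":0,"z":0,"ax":0,"ay":0,"az":0},{"x":0,"y":0,"z":0,"ax":0,"ay":0,"az":0},{"x":0,"y":0,"z":0,"ax":0,"ay":0,"az":0}]' 240 10
python3 - <<'E'
from h import *
a=cv2.resize(grab_frame('scene')[200:280,210:320],None,fx=7,fy=7,interpolation=cv2.INTER_CUBIC)
cv2.imwrite('pics/s5.png',a[...,::-1])
a=cv2.resize(grab_frame('side')[190:280,200:310],None,fx=7,fy=6.5,interpolation=cv2.INTER_CUBIC)
cv2.imwrite('pics/d5.png',a[...,::-1])
E
```

```text
time: 4.7
tool_pos: [0.4132, -0.1339, 0.1029]
tool_rot: [-0.0, 0.996, -0.094, 0.0]
wrist_force: [0.1, 0.8, -0.7]
grip_width: 0.0054
```

View pics/s5.png

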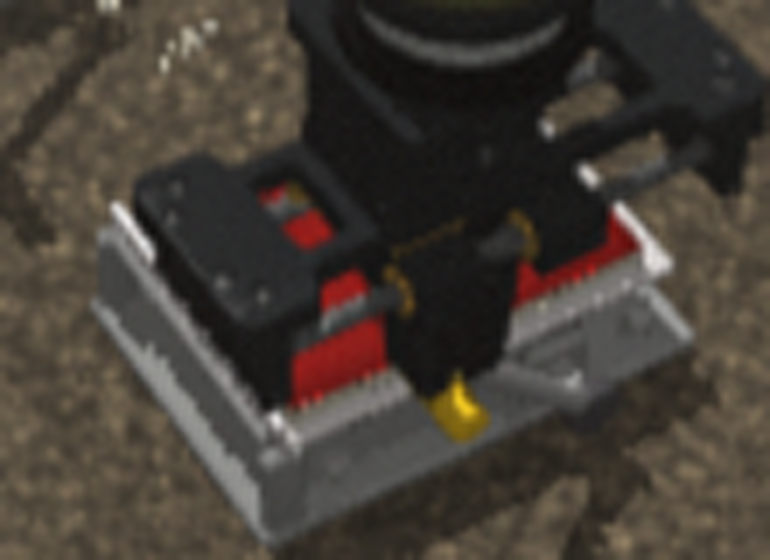

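View pics/d5.png

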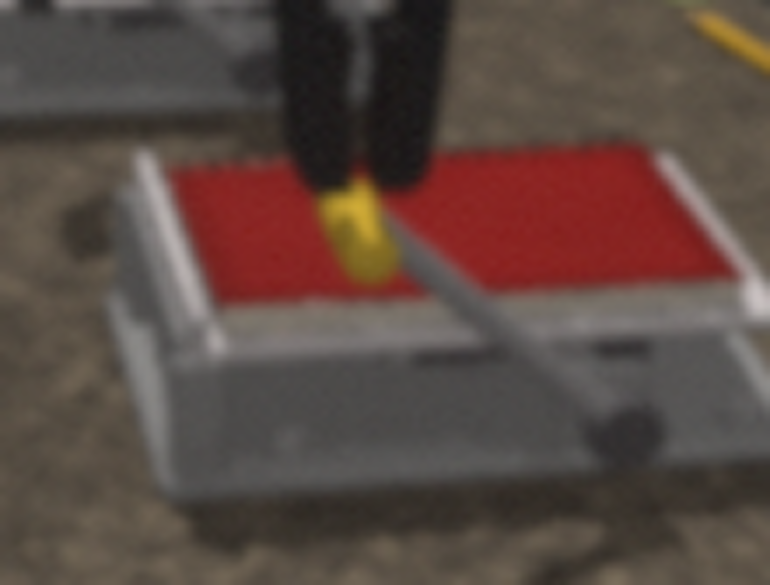

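The fingers closed to 5 mm just above the bar, so the real tips sit about 30 mm higher than the stated tip reach implies. The bar is untouched. I reopen, go 28 mm lower and close again.

```bash
python3 -m jog '[{"x":0,"y":0,"z":0,"ax":0,"ay":0,"az":0},{"x":0,"y":0,"z":0,"ax":0,"ay":0,"az":0},{"x":0,"y":0,"z":0,"ax":0,"ay":0,"az":0},{"x":0,"y":0,"z":0,"ax":0,"ay":0,"az":0},{"x":0,"y":0,"z":0,"ax":0,"ay":0,"az":0},{"x":0,"y":0,"z":0,"ax":0,"ay":0,"az":0},{"x":0,"y":0,"z":0,"ax":0,"ay":0,"az":0}]' 90 20
python3 -m jog '[{"x":0,"y":0,"z":0.007,"ax":0,"ay":0,"az":0},{"x":0,"y":0,"z":0.007,"ax":0,"ay":0,"az":0},{"x":0,"y":0,"z":0.007,"ax":0,"ay":0,"az":0},{"x":0,"y":0,"z":0.007,"ax":0,"ay":0,"az":0},{"x":0,"y":0,"z":0,"ax":0,"ay":0,"az":0}]'
python3 - <<'E'
from h import *
a=cv2.resize(grab_frame('scene')[200:280,210:320],None,fx=7,fy=7,interpolation=cv2.INTER_CUBIC)
cv2.imwrite('pics/s6.png',a[...,::-1])
a=cv2.resize(grab_frame('side')[190:280,200:310],None,fx=7,fy=6.5,interpolation=cv2.INTER_CUBIC)
cv2.imwrite('pics/d6.png',a[...,::-1])
E
```

```text
time: 5.5
tool_pos: [0.4132, -0.1339, 0.1029]
tool_rot: [-0.0, 0.996, -0.094, -0.0]
wrist_force: [0.7, 0.9, -0.6]
grip_width: 0.0562
time: 6.0
tool_pos: [0.4127, -0.1337, 0.0738]
tool_rot: [-0.0, 0.996, -0.094, -0.001]
wrist_force: [-0.7, 0.7, -0.6]
grip_width: 0.0568
```

View pics/s6.png

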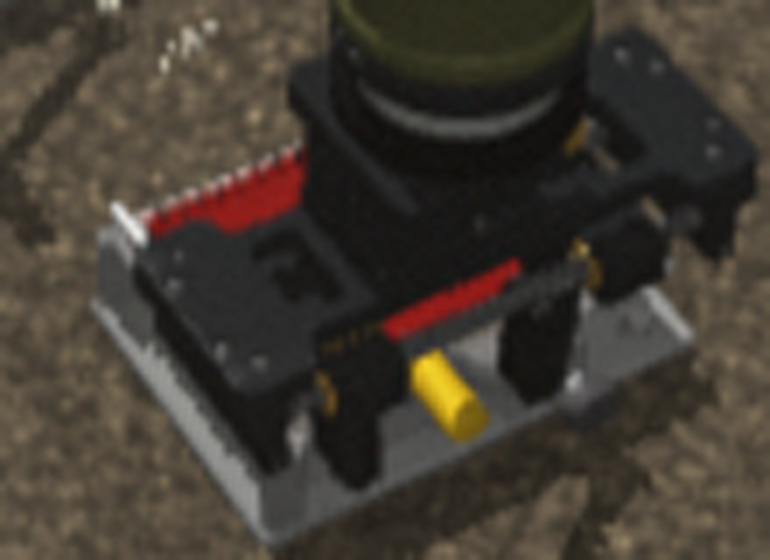

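View pics/d6.png

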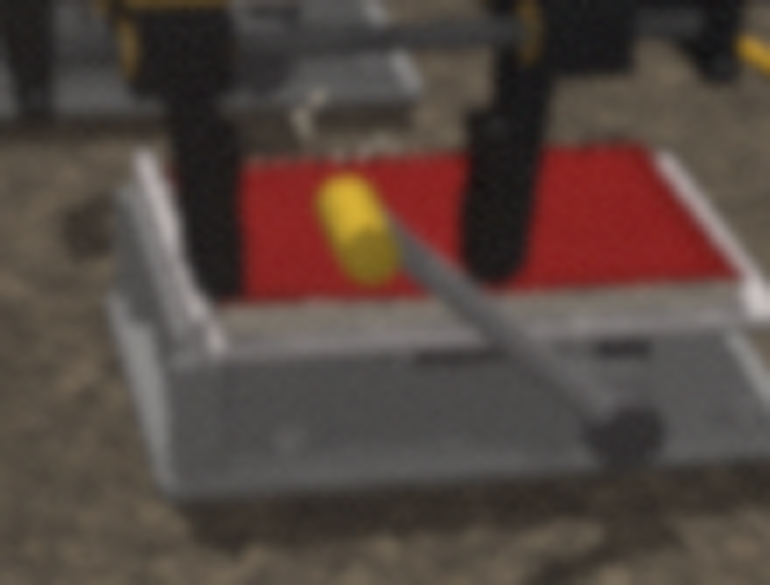

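Both views now show the bar between the fingers, with the tips below it and the lever clear of the far finger. Closing.

```bash
python3 -m jog '[{"x":0,"y":0,"z":0,"ax":0,"ay":0,"az":0},{"x":0,"y":0,"z":0,"ax":0,"ay":0,"az":0},{"x":0,"y":0,"z":0,"ax":0,"ay":0,"az":0},{"x":0,"y":0,"z":0,"ax":0,"ay":0,"az":0},{"x":0,"y":0,"z":0,"ax":0,"ay":0,"az":0},{"x":0,"y":0,"z":0,"ax":0,"ay":0,"az":0},{"x":0,"y":0,"z":0,"ax":0,"ay":0,"az":0}]' 240 20
```

```text
time: 6.8
tool_pos: [0.4141, -0.1341, 0.075]
tool_rot: [0.0, 0.996, -0.094, 0.001]
wrist_force: [1.2, -0.7, -1.1]
grip_width: 0.0141
```

Gripped (14 mm on a 15 mm bar). Now the first half of the arc, at half steps.

```bash
python3 -m jog '[{"x":0.0053,"y":0,"z":-0.005,"ax":0,"ay":0,"az":0},{"x":0.0055,"y":0,"z":-0.0045,"ax":0,"ay":0,"az":0},{"x":0.0059,"y":0,"z":-0.0042,"ax":0,"ay":0,"az":0},{"x":0.0061,"y":0,"z":-0.0038,"ax":0,"ay":0,"az":0},{"x":0.0064,"y":0,"z":-0.0034,"ax":0,"ay":0,"az":0},{"x":0.0065,"y":0,"z":-0.0029,"ax":0,"ay":0,"az":0}]'
python3 -m jog '[{"x":0.0067,"y":0,"z":-0.0025,"ax":0,"ay":0,"az":0},{"x":0.0069,"y":0,"z":-0.0022,"ax":0,"ay":0,"az":0},{"x":0.007,"y":0,"z":-0.0016,"ax":0,"ay":0,"az":0},{"x":0.0071,"y":0,"z":-0.0012,"ax":0,"ay":0,"az":0},{"x":0.0072,"y":0,"z":-0.0007,"ax":0,"ay":0,"az":0},{"x":0.0072,"y":0,"z":-0.0002,"ax":0,"ay":0,"az":0}]'
python3 - <<'E'
from h import *
a=cv2.resize(grab_frame('scene')[190:290,210:340],None,fx=6,fy=6,interpolation=cv2.INTER_CUBIC)
cv2.imwrite('pics/s7.png',a[...,::-1])
a=cv2.resize(grab_frame('side')[170:280,200:330],None,fx=6,fy=5.4,interpolation=cv2.INTER_CUBIC)
cv2.imwrite('pics/d7.png',a[...,::-1])
E
```

```text
time: 7.4
tool_pos: [0.4424, -0.1397, 0.0985]
tool_rot: [-0.001, 0.996, -0.094, -0.006]
wrist_force: [-9.8, 0.8, 2.4]
grip_width: 0.0142
time: 8.0
tool_pos: [0.4864, -0.1486, 0.108]
tool_rot: [-0.0, 0.996, -0.094, -0.003]
wrist_force: [-7.0, -0.3, 8.1]
grip_width: 0.0143
```

View pics/s7.png

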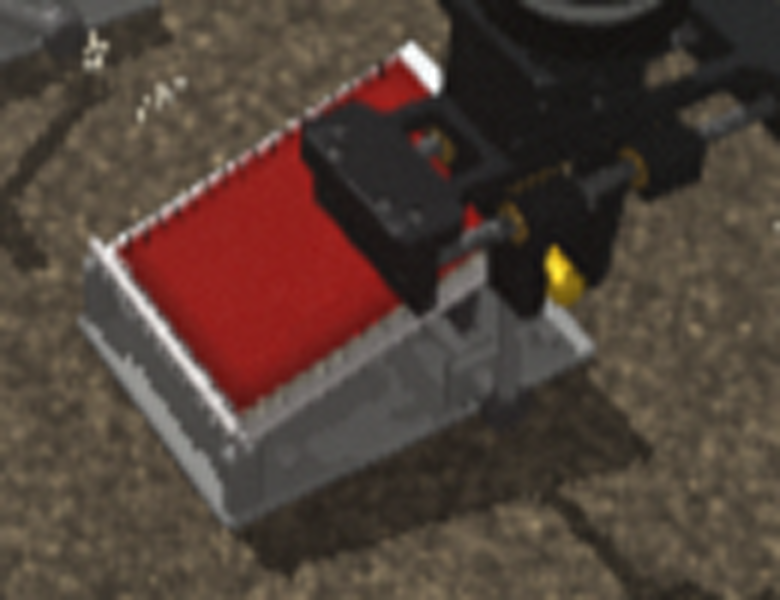

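View pics/d7.png

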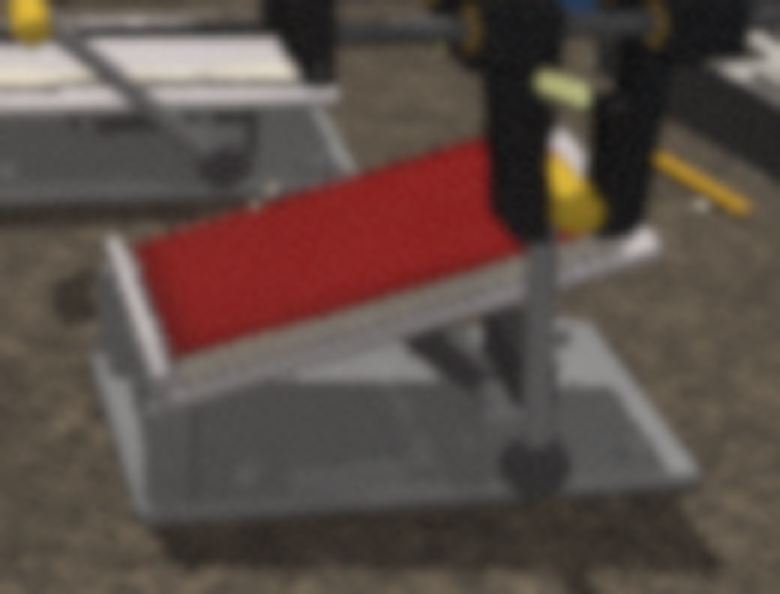

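The lever is upright, the tray is rising and the book is in place; forces are about 10 N. Second half of the arc.

```bash
python3 -m jog '[{"x":0.0072,"y":0,"z":0.0002,"ax":0,"ay":0,"az":0},{"x":0.0072,"y":0,"z":0.0007,"ax":0,"ay":0,"az":0},{"x":0.0071,"y":0,"z":0.0012,"ax":0,"ay":0,"az":0},{"x":0.007,"y":0,"z":0.0016,"ax":0,"ay":0,"az":0},{"x":0.0069,"y":0,"z":0.0022,"ax":0,"ay":0,"az":0},{"x":0.0067,"y":0,"z":0.0025,"ax":0,"ay":0,"az":0}]'
python3 -m jog '[{"x":0.0065,"y":0,"z":0.0029,"ax":0,"ay":0,"az":0},{"x":0.0064,"y":0,"z":0.0034,"ax":0,"ay":0,"az":0},{"x":0.0061,"y":0,"z":0.0038,"ax":0,"ay":0,"az":0},{"x":0.0059,"y":0,"z":0.0042,"ax":0,"ay":0,"az":0}]'
```

```text
time: 8.7
tool_pos: [0.5314, -0.1574, 0.0987]
tool_rot: [0.001, 0.996, -0.094, 0.0]
wrist_force: [-3.2, -4.4, 0.7]
grip_width: 0.0138
time: 9.1
tool_pos: [0.5565, -0.1619, 0.0841]
tool_rot: [0.0, 0.996, -0.094, 0.001]
wrist_force: [-1.6, -4.6, 0.9]
grip_width: 0.014
```

```bash
python3 -m jog '[{"x":0.0055,"y":0,"z":0.0045,"ax":0,"ay":0,"az":0},{"x":0.0053,"y":0,"z":0.005,"ax":0,"ay":0,"az":0},{"x":0,"y":0,"z":0,"ax":0,"ay":0,"az":0}]'
python3 - <<'E'
from h import *
a=cv2.resize(grab_frame('scene')[190:290,210:340],None,fx=6,fy=6,interpolation=cv2.INTER_CUBIC)
cv2.imwrite('pics/s8.png',a[...,::-1])
a=cv2.resize(grab_frame('side')[170:280,200:330],None,fx=6,fy=5.4,interpolation=cv2.INTER_CUBIC)
cv2.imwrite('pics/d8.png',a[...,::-1])
E
```

```text
time: 9.4
tool_pos: [0.5676, -0.1639, 0.0741]
tool_rot: [0.001, 0.996, -0.094, 0.001]
wrist_force: [-0.6, -5.3, 0.1]
grip_width: 0.014
```

View pics/s8.png

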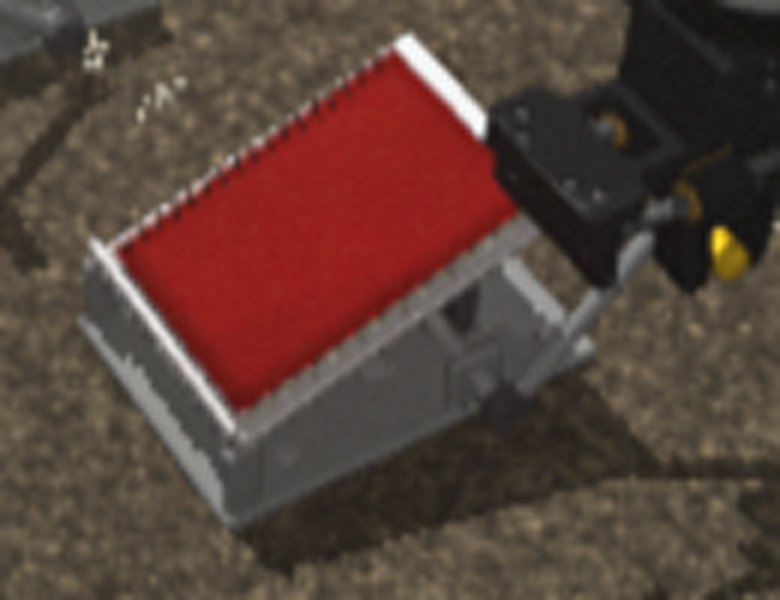

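View pics/d8.png

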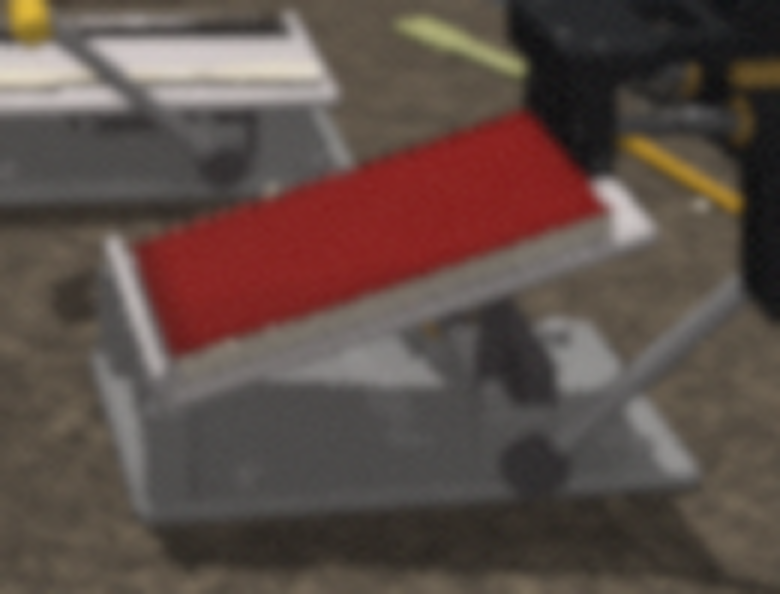

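Leg over and tray propped, with the book in place. There is a small sideways force of -5 N, so I check how close the gripper's end block is to the tray before opening.

Run:
```python
from h import *
s=state();R=Ro.from_quat(s['tool_rot'],scalar_first=True).as_matrix();p=s['tool_pos']
print(s['wrist_force'],s['wrist_torque'])
for x in(-.0935,-.07):
  for y in(-.0375,.0375):
    for z in(-.045,-.08):
      X=p+R@[x,y,z];print(x,y,z,X.round(3),((proj('scene',X)-[210,190])*6).round(),((proj('side',X)-[200,170])*[6,5.4]).round())
cv2.imwrite('pics/w8.png',grab_frame('wrist')[...,::-1])
cv2.imwrite('pics/d9.png',cv2.resize(grab_frame('side')[120:280,200:360],None,fx=4.5,fy=3.7,interpolation=cv2.INTER_CUBIC)[...,::-1])
```

```text
[-1.40410602 -5.67545978 -0.97336167] [-1.04807797  0.47730198 -0.02807514]
-0.0935 -0.0375 -0.045 [ 0.482 -0.109  0.119] [464. 243.] [482. 199.]
-0.0935 -0.0375 -0.08 [ 0.482 -0.109  0.154] [468. 181.] [487. 102.]
-0.0935 0.0375 -0.045 [ 0.468 -0.183  0.119] [578. 370.] [551. 291.]
-0.0935 0.0375 -0.08 [ 0.468 -0.183  0.154] [585. 308.] [558. 187.]
-0.07 -0.0375 -0.045 [ 0.506 -0.114  0.119] [513. 220.] [556. 195.]
-0.07 -0.0375 -0.08 [ 0.505 -0.114  0.154] [519. 158.] [563.  99.]
-0.07 0.0375 -0.045 [ 0.491 -0.188  0.119] [628. 345.] [631. 286.]
-0.07 0.0375 -0.08 [ 0.491 -0.187  0.154] [637. 283.] [639. 183.]
```

View pics/w8.png

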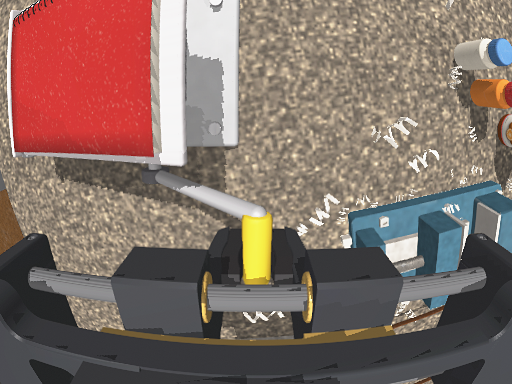

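View pics/d9.png

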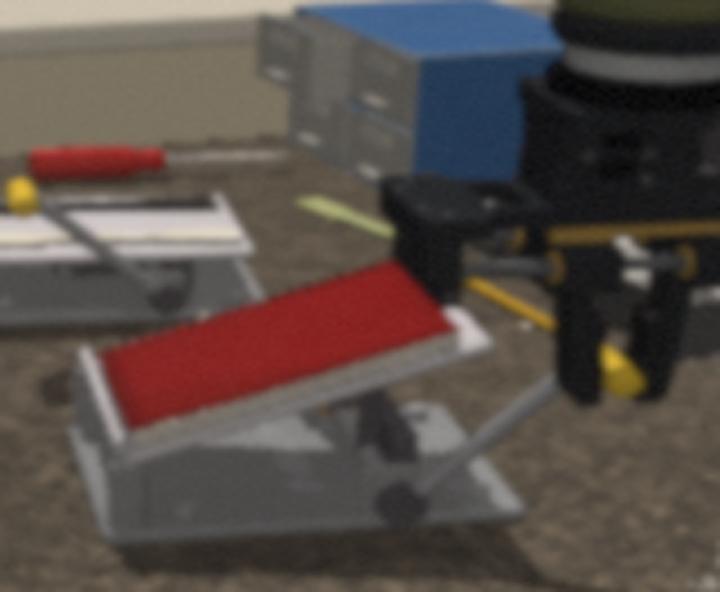

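Triangulating the end block's bottom by these projections puts it at about z 0.16, well above the tray, so it is clear. I open and withdraw straight up.

```bash
python3 -m jog '[{"x":0,"y":0,"z":0,"ax":0,"ay":0,"az":0},{"x":0,"y":0,"z":0,"ax":0,"ay":0,"az":0},{"x":0,"y":0,"z":0,"ax":0,"ay":0,"az":0},{"x":0,"y":0,"z":0,"ax":0,"ay":0,"az":0},{"x":0,"y":0,"z":0,"ax":0,"ay":0,"az":0}]' 130 20
python3 -m jog '[{"x":0,"y":0,"z":-0.01,"ax":0,"ay":0,"az":0},{"x":0,"y":0,"z":-0.02,"ax":0,"ay":0,"az":0},{"x":0,"y":0,"z":-0.03,"ax":0,"ay":0,"az":0},{"x":0,"y":0,"z":-0.03,"ax":0,"ay":0,"az":0},{"x":0,"y":0,"z":-0.03,"ax":0,"ay":0,"az":0},{"x":0,"y":0,"z":-0.03,"ax":0,"ay":0,"az":0},{"x":0,"y":0,"z":0,"ax":0,"ay":0,"az":0},{"x":0,"y":0,"z":0,"ax":0,"ay":0,"az":0},{"x":0,"y":0,"z":0,"ax":0,"ay":0,"az":0}]'
python3 - <<'E'
from h import *
A=grab_frame('scene');B=grab_frame('side')
cv2.imwrite('pics/s10.png',cv2.resize(A[140:290,150:350],None,fx=4,fy=4,interpolation=cv2.INTER_CUBIC)[...,::-1])
cv2.imwrite('pics/d10.png',cv2.resize(B[140:280,170:350],None,fx=4,fy=4,interpolation=cv2.INTER_CUBIC)[...,::-1])
for n,I in(('scene',A),('side',B)):
    for c in bl(I,(22,150,110),(32,255,255)): print(n,cv2.minAreaRect(c)[0],cv2.contourArea(c))
    print(n,'pred lock',proj(n,[.569,-.160,.103]))
E
```

```text
time: 10.1
tool_pos: [0.5664, -0.1625, 0.0749]
tool_rot: [-0.0, 0.996, -0.094, 0.0]
wrist_force: [-0.6, 0.1, -0.3]
grip_width: 0.0432
time: 11.0
tool_pos: [0.5652, -0.1626, 0.2241]
tool_rot: [-0.0, 0.996, -0.094, -0.001]
wrist_force: [-1.1, -0.1, 0.6]
grip_width: 0.0432
scene (327.7500305175781, 228.75003051757812) 75.5
scene (195.34613037109375, 187.7692413330078) 46.0
scene pred lock [327.50054833 228.8490884 ]
side (335.9268493652344, 219.65850830078125) 98.0
side (204.5, 172.0) 35.5
side pred lock [335.11824615 219.31255753]
```

View pics/s10.png

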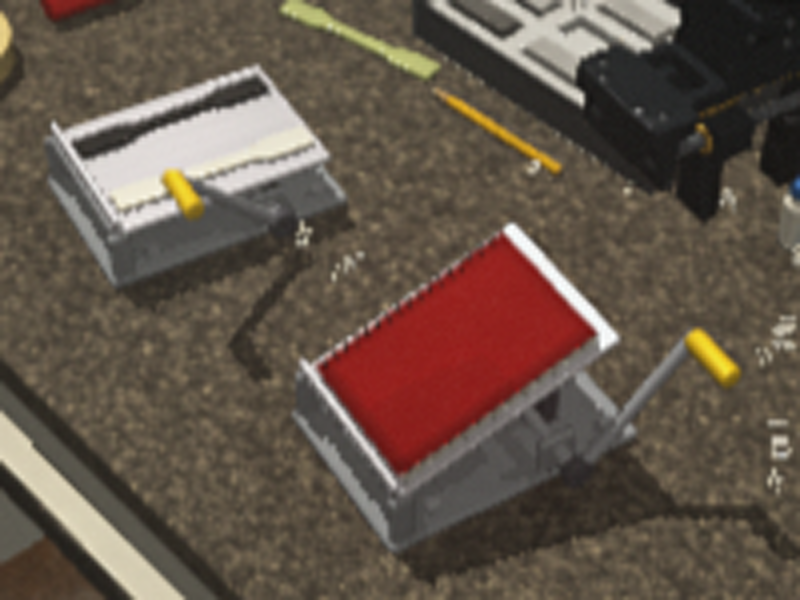

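View pics/d10.png

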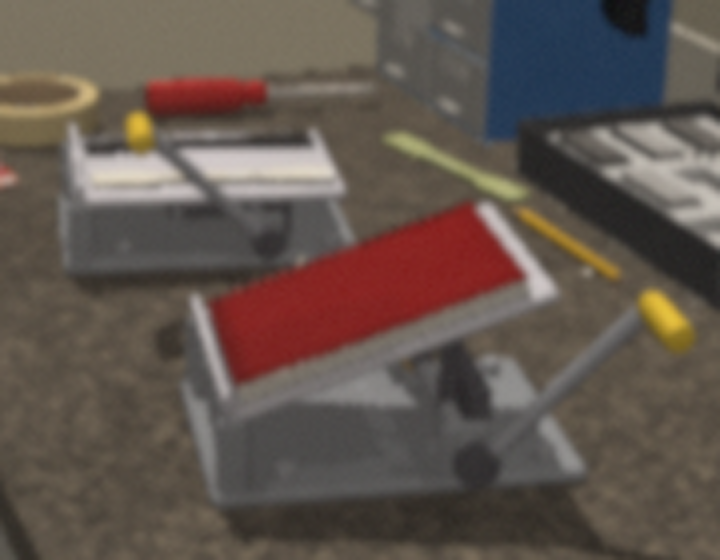

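The bar is within 1 px of its predicted locked position in both views: scene (328,229), side (336,220). The tray stands tilted with the book against its lip, the gripper is clear, and the other rest is flat and unmoved.

```bash
python3 -c "
from station import *
print(hand_in(), state()['time'], state()['wrist_force'])"
```

```text
the job is handed in; nothing more can be done
the job is handed in; nothing more can be done
```

The logbook rest is propped up and the job is handed in. I gripped its yellow handle, swung the prop leg over dead centre to the stop, let go and backed straight up, finishing at about 11 s.

**Last checks before handing in:**
- **Leg:** the handle bar stayed within 1 pixel of its predicted locked position in both fixed views after I let go.
- **Tray and logbook:** the tray stands tilted by itself, with the logbook still lying on it against the lip.
- **Other rest:** it is folded flat and unmoved, with both specimens on it.
- **Robot:** the gripper is clear of everything. Wrist force read about 1 N at the end and about 11 N at most during the swing.

**What disagreed:** the real fingertips were about 30 mm shorter than the stated tip reach of 19 mm. My first close therefore shut to 5 mm just above the bar without touching it. I went 28 mm lower and the second grip held at 14 mm on the 15 mm bar. A sideways force of about 5 N built up late in the swing and went away when I let go; I put it down to slight misalignment of the grip.

The first move command was refused because its rows left out zero fields, and nothing moved. The clock and force printout after handing in did not come through, so there is no reading from that moment.

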